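# Load the sample carrier under the reader's drag spring

## Robot

A 7-joint arm with a two-finger parallel gripper is mounted at the origin on a cart in front of the work surface, level with it; the furniture and walls round the work are solid. World frame = base frame: x ahead of the robot, y to its left, z up, the work surface at z = 0. Lengths are in m, angles in rad, forces in N, time in s.
With the tool pointing down it reaches from about 0.4 to 0.85 m from the base axis. Payload 10.4 kg.
Tool frame: the origin (TCP) lies on the centre line of the jaws, within the pads' length; the fingertips stand 14 mm ahead of it and the grasp point (between the pads) lies 5 mm behind it (manip.tip_reach is the distance from the TCP to the fingertips, in m); z points along the fingers, y is the line along which they close (so a half turn about z gives the same grasp; the last joint's range is limited). The gripper opens to 85 mm and grips with 20 to 120 N. Pads are 22 mm wide; open, the fingers measure 114 mm over their backs; the gripper's body (76 mm by 85 mm) begins 54 mm behind the grasp point. The pads swing forward as they close: fully open they stand 13 mm farther back than shut.
Start: joints at [1.231, 0.332, -0.065, 1.46, 0.022, 1.35, -0.088], TCP at [0.195, -0.594, 0.245] pointing down, gripper open.
Joint ranges: [-2.6, 2.6], [-0.5, 2.12], [-1.47, 1.34], [0.16, 2.42], [-1.27, 4.41], [0.06, 2.06], [-2.6, 2.6]. Speed limits (rad/s): [2.22, 2.22, 2.79, 2.79, 3.14, 3.14, 3.14].

## Interface

Orientations are given as a unit quaternion [x, y, z, w].
In Python, from workcell import manip gives the robot as it stands.
- The arm moves only by the shell command python3 -m pendant 'ROWS' [FORCE]. ROWS is JSON, a list of rows, each a list of 7 numbers: the shift along the tool's x, y, z in units of 50 mm (1.0 is 50 mm), then the turn, a rotation vector about the tool's x, y, z in units of 8 degrees (1.0 is 8 degrees), then the opening, from -1 (shut) to 1 (fully open), so that 0 is half open. In form: [[dx, dy, dz, ax, ay, az, jaw], ...]. A call has exactly 10 rows; each row is the pose to reach, as a shift and turn from the pose commanded when the call began, along the tool's axes at that moment; what a row does not reach only later rows make up. A row lasts 1/8 s, in which the tool goes at most 62.5 mm and 10.7 degrees, less where a joint would pass 70% of its speed; a pose out of reach is approached as far as the arm can. A call with a gripper value outside its range is refused whole. The fingers move at their own pace and stop on an object; FORCE is the grip in N (left out, the last holds). Time passes only in rows, so rows that repeat a pose let the fingers close, or fill a call up. It gives the time, the measured TCP pose, the force, the opening and the grip force at its end, in the units of the state.
- manip.get_obs(): the state, without advancing time (a new reading comes with each control period).
- manip.camera(name): name is "side" or "top" or "wrist"; returns (picture, depth): 480x640x3 uint8, red, green, blue; 480x640 float32, m along the optical axis (not along the pixel's ray), 0 where there is no reading.
- manip.get_calibration(name): a dict with "fx", "fy", "cx", "cy" (pixels), "xyz" and "orientation" of the camera in the world. Camera axes: x right, y up, looking along -z (the intrinsics and any distortion apply to the point x, -y, -z); pixel columns grow to the right and rows downward; lengths in m; the calibration is good to about 2 mm. A picture is of the moment at which its call begins: read the wrist's pose just before it. get_calibration takes no time and is no camera call; for the wrist camera it gives the pose at the moment of the call.
- manip.hand_in(): hands the job in; it is judged then, once.
Trained networks look in the newest picture that a camera, given by its name, has taken for a name from the list of things; names that differ only in an ending like _2 or _b are one class to them, and where a whole thing is asked for, a point or a joint stands for the part that bears it (a point fixed in the world has none). Each returns a list of dicts, best first, with "p" (0 to 1); they miss things now and then, are a little off and sometimes report something else, mostly with a low value. They report only what shows in the picture. A call takes as long as a camera call.
- manip.find_in(thing, camera): "box" ([left, top, right, bottom] in pixels, round what is visible of it).
- manip.trace(thing, camera): "pixels" (480x640 bool, what is visible of it) and "box" ([left, top, right, bottom] in pixels, round what is visible of it).
- manip.tip_of(thing, camera): "pixel" ([column, row] in pixels: a listed point, or the origin of a listed thing).
The state is a dict: "clock": time; "joint_pos": joint angles; "joint_velocities": joint speeds; "tau": joint torques, N m; "position": TCP position; "ee_rot": TCP orientation; "ft_force": force on the tool from outside, world axes, zero at the start; "torque": the same for the moment, N m; "grip_width": opening from 0.0 (shut) to 1.0 (fully open); "grasp_force": force on a finger pad.
Only numpy, scipy, OpenCV 4.12 (cv2) and the standard library are available. Lean on these libraries where they do the work, as an engineer would, in place of code of your own. Each camera call takes 0.05 s, during which the arm holds its last target. There are 200 camera calls.

## Task

Load the white sample carrier into the reader dock: with the fingertips press its blue thumb pad down hard against the sprung bed and, while pressing, slide the carrier forward under the steel guide bar and the copper drag spring until its front meets the end stop, then let go so that the spring holds it there. Do not grip the carrier or lift it off the bed, and leave the jar, the stopper and the brass weight beside the dock standing where they are.

Things in the scene. Friction and masses are not known exactly. Their poses are not given: they have to be found in the camera images.
- dock: Reader dock fixed to the worktop, 223 x 132 mm: grey floor (x = -118 to +105 mm), two white side rails 27 mm high with inner faces 96 mm apart, white end stop (face at x = +85 mm, 47 mm high with its clamp plate). Origin on the worktop on the centre line; +x is the direction in which the carrier is slid, z up. A fixed centrifuge 0.23 m high stands to its right (y < 0.08 m, x > 0.5 m).
- guide_bar (a point): Middle of the underside of the steel guide bar across the channel: 40.5 mm above the worktop, 36 mm along +x from the dock's origin. The bar is 6 mm wide along x, its top 49.5 mm high; its posts on the rails reach 53 mm. Axes as the dock's.
- carrier: Loose white carrier, 120 (x) x 92 mm, about 0.12 kg, between the rails with 2 mm side play, on the sprung bed. Origin in the centre of its underside, 20 mm above the worktop at the start; +x points to the end stop. The rear 50 mm is the blue pad, 18 mm thick; the front 70 mm, with amber windows, is 24 mm thick: at the start 3.5 mm too high for the bar, its front 8 to 23 mm short of it.
- carrier_pad (a point): Centre of the blue ribbed thumb pad (50 x 92 mm) on its upper face, 38 mm above the worktop at the start, 35 mm behind the carrier's origin. A 6 mm high step, against which fingertips can push forward, lies 25 mm ahead (+x) of this point. Axes as the carrier's.
- dock_seat (a point): Point fixed in the dock where the carrier's origin lies, seen from above, when the carrier touches the end stop: x = +25 mm in the dock's frame, 20 mm above the worktop (level of the unpressed bed). Axes as the dock's.
- bed (a joint): Dark steel sprung bed under the carrier: how far it is pressed down, 0 (up) to 0.010 m (stop). It starts to sink at about 4 N; 3.5 mm takes about 8 N, 10 mm about 15 N. The carrier clears the guide bar from 3.5 mm on; 6 to 9 mm is comfortable.
- drag_spring (a joint): Copper leaf spring clamped on the end stop, reaching back over the channel to the guide bar, lip upturned: bend angle, 0 at rest (lowest line 35 mm above the worktop, 25 mm before the end stop), growing to 0.25 rad as the carrier lifts it. It presses the carrier down with about 1.5 to 4 N.
- jar_red: Bystander: white sample jar with red lid, 48 mm wide, 72 mm high, origin in the centre of its foot, standing beside the dock on its +y side.
- stopper: Bystander: red-brown rubber stopper, 23 mm wide, 28 mm high, origin in the centre of its foot, standing beside the dock on its -y side.
- brass_weight: Bystander: brass knob weight, 22 mm wide, 33 mm high, origin in the centre of its foot, standing beside the dock on its -y side, nearer the end stop.

How it is judged:
By the outcome, as a careful person would: the job done as asked, in the order asked, and still so for the second after the job is handed in, with the robot touching nothing.
It also fails if it takes over 38 s, if anything falls off the work surface, if the arm or the gripper's body presses on something with over 40 N, if the wrist force passes 120 N, or if a joint passes its speed limit or range.

## Working session

There is one attempt and no reset: what is moved stays moved. The work goes in short steps, Python scripts to look and compute and a shell command to move; the robot and the scene stay as the last step left them, time stands still between calls to the robot, and variables do not carry over. Pictures are saved under pics/ and viewed, at most 10 in all, crops included, and the job is handed in when it is done.

```bash
mkdir -p pics
cat > h.py <<'E'
import numpy as np,cv2
from scipy.spatial.transform import Rotation as R
from workcell import manip
def ray(px,c):
    d=np.array([(px[0]-c['cx'])/c['fx'],-(px[1]-c['cy'])/c['fy'],-1.0])
    return np.array(c['xyz']),R.from_quat(c['orientation']).as_matrix()@d
def at_z(px,c,z):
    o,d=ray(px,c); return o+d*(z-o[2])/d[2]
def at_d(px,c,dep):
    o,d=ray(px,c); return o+d*dep
E
python3 - <<'E'
from h import *
s=manip.get_obs();print(s['clock'],s['position'],s['ee_rot'],s['ft_force'],s['grip_width'],manip.tip_reach)
ims=[]
for n in('top','side'):
    im,d=manip.camera(n);cv2.imwrite(f'pics/{n}1.png',im[...,::-1]);c=manip.get_calibration(n);print(n,c)
    for t,z in(('dock',0),('guide_bar',.0405),('carrier',.02),('carrier_pad',.038),('dock_seat',.02),('jar_red',0),('stopper',0),('brass_weight',0)):
        for r in manip.tip_of(t,n)[:1]:
            p=r['pixel'];print(t,round(r['p'],2),np.round(p,1),at_z(p,c,z).round(4))
E
```

```text
0.0 [ 0.19456829 -0.5935553   0.24448553] [ 9.87480597e-01  1.57738798e-01 -1.48519716e-04 -7.21313512e-04] [-1.1364002   0.18361811  0.57732695] 0.9972749790931525 0.014
top {'fx': 519.1395727246189, 'fy': 519.1395727246189, 'cx': 323.1975080985438, 'cy': 246.75434436892053, 'xyz': array([0.47400693, 0.33843414, 0.91291386]), 'orientation': array([ 0.04544519, -0.05233128, -0.69443839,  0.71620632])}
guide_bar 0.81 [290.5 257. ] [0.5764 0.3865 0.0405]
carrier 0.88 [292.5 298.3] [0.5078 0.3814 0.02  ]
dock_seat 0.87 [291.6 266.8] [0.5618 0.3851 0.02  ]
jar_red 0.86 [230.2 266.7] [0.5606 0.4942 0.    ]
stopper 0.56 [343.2 260.8] [0.5773 0.2953 0.    ]
brass_weight 0.54 [343.7 239.3] [0.6158 0.2954 0.    ]
side {'fx': 613.6089373856089, 'fy': 613.6089373856089, 'cx': 322.116953994909, 'cy': 234.4024292400274, 'xyz': array([ 0.53348003, -0.34931281,  0.51899044]), 'orientation': array([ 0.48083691, -0.01761531, -0.0393522 ,  0.87574937])}
dock 0.92 [291.5 262.9] [0.5484 0.39   0.    ]
guide_bar 0.62 [312.9 238.7] [0.5805 0.3897 0.0405]
carrier 0.63 [265.7 255.3] [0.5117 0.3841 0.02  ]
carrier_pad 0.76 [238.9 243.2] [0.4745 0.392  0.038 ]
dock_seat 0.86 [303.3 246.7] [0.5669 0.4012 0.02  ]
jar_red 0.68 [264.1 255.1] [0.5084 0.4142 0.    ]
stopper 0.86 [313.7 302.3] [0.5741 0.2954 0.    ]
brass_weight 0.72 [341.6 296. ] [0.6129 0.3053 0.    ]
```

Run:
```python
import cv2
a=cv2.imread('pics/top1.png')[150:400,180:430];b=cv2.imread('pics/side1.png')[130:380,130:480]
cv2.imwrite('pics/c1.png',cv2.resize(a,None,fx=2.4,fy=2.4,interpolation=2));cv2.imwrite('pics/c2.png',cv2.resize(b,None,fx=2.2,fy=2.2,interpolation=2))
```

```text
(no output)
```

View pics/c1.png

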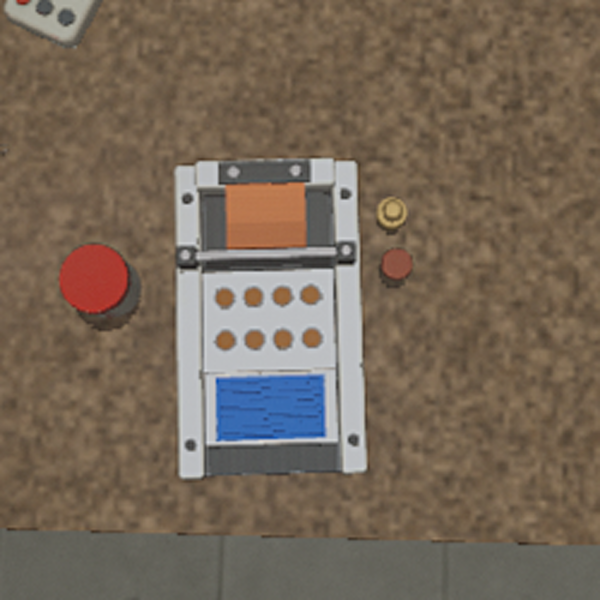

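View pics/c2.png

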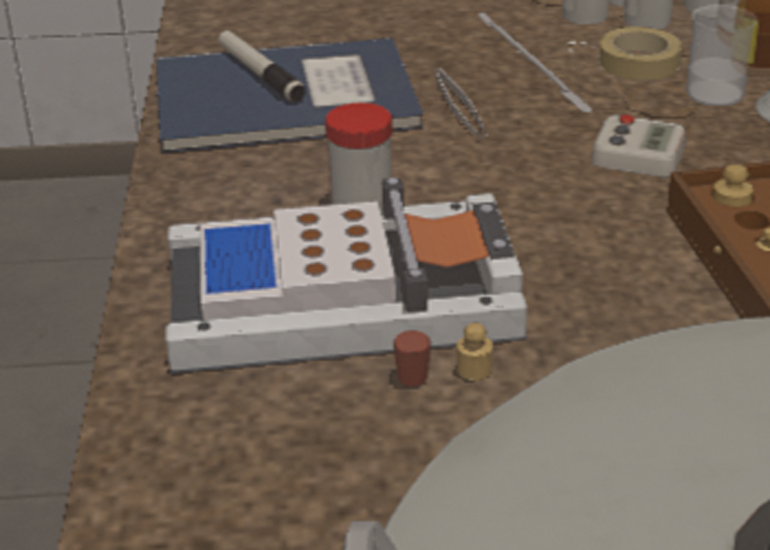

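The top crop shows the dock with its end stop away from the robot. The rail corners are at about (177,166), (356,161), (180,478) and (366,470), and the bar posts at (187,257) and (346,251). The carrier is in the channel with its step line at y≈373. The side crop shows the stopper and brass weight close to the right rail and the jar on the left.

```bash
cat >> h.py <<'E'
def shift(goal,yaw,pos=None,rot=None):
    "tool-axis units for world goal / tool-x yaw (rad), from measured pose"
    s=manip.get_obs(); p=s['position'] if pos is None else np.array(pos); r=R.from_quat(s['ee_rot'] if rot is None else rot)
    g=R.from_euler('z',yaw)*R.from_quat([1,0,0,0])
    return (r.inv().apply(np.array(goal)-p)/.05).round(3),((r.inv()*g).as_rotvec()/np.radians(8)).round(3)
E
python3 - <<'E'
from h import *
c=manip.get_calibration('top')
f=lambda u,v,z:at_z((180+u/2.4,150+v/2.4),c,z)
for n,u,v,z in[('railFL',177,166,.027),('railFR',356,161,.027),('railRL',180,478,.027),('railRR',366,470,.027),('postL',187,257,.053),('postR',346,251,.053),('screwFL',187,198,.027),('screwRL',190,445,.027),('screwFR',345,193,.027),('screwRR',353,440,.027),('stepL',203,371,.044),('stepR',336,374,.044),('rearL',205,443,.038),('rearR',337,441,.038)]:
    print(n,f(u,v,z).round(4))
cs=manip.get_calibration('side')
g=lambda u,v,z:at_z((130+u/2.2,130+v/2.2),cs,z)
for n,u,v,z in[('railRRear',170,328,.027),('railRFront',525,300,.027),('screwRR',204,327,.027),('screwRF',486,300,.027),('postR',412,282,.053),('postL',393,182,.053),('stepR_top',283,293,.044),('stepL_top',276,208,.044),('rearR',205,300,.038),('rearL',203,225,.038),('front R',392,280,.044)]:
    print(n,g(u,v,z).round(4))
for w in[(.40,-.40,.36),(.47,.0,.36),(.47,.38,.15)]: print(w,shift(w,0.05))
E
```

```text
railFL [0.642  0.4534 0.027 ]
railFR [0.6498 0.3243 0.027 ]
railRL [0.4208 0.4406 0.027 ]
railRR [0.4301 0.311  0.027 ]
postL [0.5731 0.44   0.053 ]
postR [0.5808 0.3298 0.053 ]
screwFL [0.6188 0.4451 0.027 ]
screwRL [0.4437 0.4347 0.027 ]
screwFR [0.6261 0.3316 0.027 ]
screwRR [0.4506 0.3207 0.027 ]
stepL [0.4951 0.4262 0.044 ]
stepR [0.4958 0.3341 0.044 ]
rearL [0.4458 0.4232 0.038 ]
rearR [0.4499 0.332  0.038 ]
railRRear [0.4333 0.3246 0.027 ]
railRFront [0.6532 0.3331 0.027 ]
screwRR [0.454  0.3237 0.027 ]
screwRF [0.6289 0.3354 0.027 ]
postR [0.5816 0.3221 0.053 ]
postL [0.5782 0.4425 0.053 ]
stepR_top [0.5031 0.3309 0.044 ]
stepL_top [0.4983 0.4311 0.044 ]
rearR [0.455  0.3366 0.038 ]
rearL [0.4493 0.4239 0.038 ]
front R [0.5704 0.3385 0.044 ]
(0.4, -0.4, 0.36) (array([ 5.109, -2.406, -2.293]), array([ 1.000e-03, -0.000e+00,  1.911e+00]))
(0.47, 0.0, 0.36) (array([ 8.932, -9.571, -2.293]), array([ 1.000e-03, -0.000e+00,  1.911e+00]))
(0.47, 0.38, 0.15) (array([ 11.3  , -16.793,   1.906]), array([ 1.000e-03, -0.000e+00,  1.911e+00]))
```

The two views agree: dock origin ≈ (0.543, 0.383), yaw ≈ 0.06 rad, and the step at x ≈ 0.497. I'm moving now, high enough to clear the centrifuge.

```bash
python3 -m pendant '[[0,0,-1.2,0,0,0,-1],[1.2,-0.6,-2.3,0,0,0.4,-1],[2.2,-1.1,-2.3,0,0,0.8,-1],[3.3,-1.6,-2.3,0,0,1.2,-1],[4.2,-2.0,-2.3,0,0,1.5,-1],[5.1,-2.4,-2.3,0,0,1.84,-1],[5.9,-3.5,-2.3,0,0,1.84,-1],[6.6,-4.5,-2.3,0,0,1.84,-1],[7.3,-5.6,-2.3,0,0,1.84,-1],[8.0,-6.6,-2.3,0,0,1.84,-1]]' 20
python3 -c "
from h import *
print(shift((.47,0,.36),.06),shift((.47,.15,.36),.06),shift((.485,.3795,.16),.06))"
```

```text
clock: 2.15
position: [0.4707, -0.1587, 0.3606]
ee_rot: [1.0, 0.03, 0.0, 0.0]
ft_force: [1.7, 0.0, 1.3]
grip_width: 0.002
grasp_force: 0.0
(array([ 0.176, -3.17 ,  0.01 ]), array([ 0.005, -0.004, -0.002])) (array([ 0.355, -6.165,  0.008]), array([ 0.005, -0.004, -0.002])) (array([  0.926, -10.731,   4.005]), array([ 0.005, -0.004, -0.002]))
```

```bash
python3 -m pendant '[[0.1,-1.2,0,0,0,0,-1],[0.1,-2.4,0,0,0,0,-1],[0.2,-3.6,0,0,0,0,-1],[0.3,-4.8,0,0,0,0,-1],[0.4,-6.0,0,0,0,0,-1],[0.5,-7.2,0.2,0,0,0,-1],[0.6,-8.4,0.6,0,0,0,-1],[0.7,-9.5,1.1,0,0,0,-1],[0.8,-10.4,1.8,0,0,0,-1],[0.93,-10.73,2.6,0,0,0,-1]]'
python3 - <<'E'
from h import *
s=manip.get_obs();print(s['position'],s['ft_force'],s['grip_width'])
im,d=manip.camera('wrist');c=manip.get_calibration('wrist');cv2.imwrite('pics/w1.png',im[...,::-1]);print(c)
for t,z in(('guide_bar',.0405),('carrier',.02),('carrier_pad',.038),('dock_seat',.02)):
    for r in manip.tip_of(t,'wrist')[:1]:
        p=r['pixel'];print(t,round(r['p'],2),np.round(p,1),at_z(p,c,z).round(4))
r=manip.trace('carrier_pad','wrist')[0]; print(r['p'],r['box'])
np.save('d.npy',d)
E
```

```text
clock: 3.4
position: [0.4836, 0.3809, 0.2293]
ee_rot: [0.999, 0.032, -0.0, -0.001]
ft_force: [-0.7, -0.3, -0.0]
grip_width: -0.006
grasp_force: 0.0
[0.48360206 0.38092385 0.22933341] [-0.68596663 -0.25835869 -0.04198535] -0.005995888737483178
{'fx': 335.44138669827663, 'fy': 335.44138669827663, 'cx': 320.05557294762167, 'cy': 240.3808253417275, 'xyz': array([0.56018359, 0.38486537, 0.35221383]), 'orientation': array([-0.11356763,  0.10425778, -0.67617679,  0.7204288 ])}
guide_bar 0.65 [315.8 112.6] [0.577  0.3886 0.0405]
carrier 0.61 [319.3 187.4] [0.5091 0.3812 0.02  ]
carrier_pad 0.67 [317.4 226.3] [0.4741 0.3809 0.038 ]
dock_seat 0.81 [316.9 124.4] [0.5678 0.3872 0.02  ]
0.84 [270.4, 124.9, 371.1, 252.1]
```

View pics/w1.png

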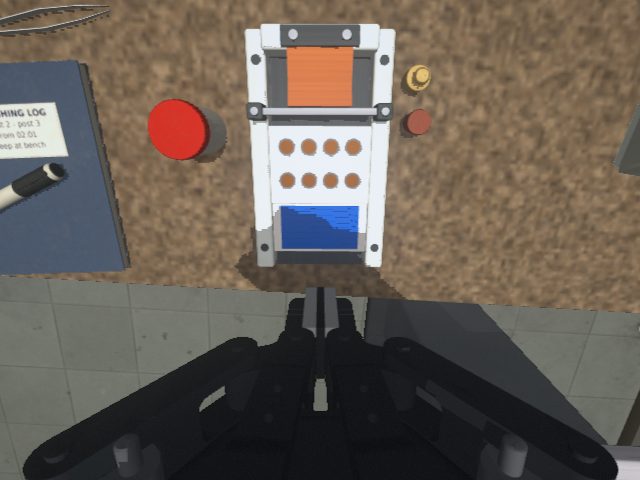

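The wrist view shows the shut fingertips on the channel's centre line. The step is at row ≈205 and the pad spans rows 205–250. I'm descending to just above the pad.

```bash
python3 -m pendant '[[0,0,0.8,0,0,0,-1],[0,0,1.6,0,0,0,-1],[0,0,2.3,0,0,0,-1],[0,0,2.8,0,0,0,-1],[0,0,3.1,0,0,0,-1],[0,0,3.3,0,0,0,-1],[0,0,3.34,0,0,0,-1],[0,0,3.34,0,0,0,-1],[0,0,3.34,0,0,0,-1],[0,0,3.34,0,0,0,-1]]'
python3 - <<'E'
from h import *
s=manip.get_obs();print(s['position'],s['ft_force'])
im,d=manip.camera('wrist');im2,_=manip.camera('side')
cv2.imwrite('pics/c3.png',np.hstack([cv2.resize(im[150:350,220:420],(400,400)),cv2.resize(im2[180:330,180:330],(400,400))])[...,::-1])
E
```

```text
clock: 4.95
position: [0.485, 0.3777, 0.0637]
ee_rot: [1.0, 0.03, 0.0, -0.0]
ft_force: [0.6, 0.6, -0.3]
grip_width: -0.002
grasp_force: 0.0
[0.48498834 0.3777044  0.06369636] [ 0.56907264  0.5728776  -0.32785662]
```

View pics/c3.png

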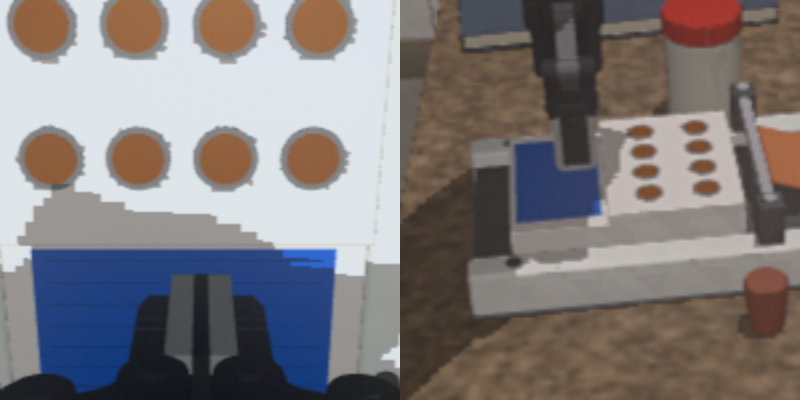

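The tips are about 6 mm behind the step and 3–4 mm right of centre, above the pad. I'll correct sideways and press down gradually.

```bash
python3 -m pendant '[[0,-0.06,0,0,0,0,-1],[0,-0.06,0.1,0,0,0,-1],[0,-0.06,0.2,0,0,0,-1],[0,-0.06,0.25,0,0,0,-1],[0,-0.06,0.29,0,0,0,-1],[0,-0.06,0.32,0,0,0,-1],[0,-0.06,0.34,0,0,0,-1],[0,-0.06,0.34,0,0,0,-1],[0,-0.06,0.34,0,0,0,-1],[0,-0.06,0.34,0,0,0,-1]]'
```

```text
clock: 6.3
position: [0.4845, 0.3805, 0.047]
ee_rot: [1.0, 0.03, 0.0, 0.0]
ft_force: [-3.4, -3.2, 10.1]
grip_width: -0.001
grasp_force: 5.2
```

```bash
python3 -m pendant '[[0,0,0.03,0,0,0,-1],[0,0,0.06,0,0,0,-1],[0,0,0.06,0,0,0,-1],[0.08,0,0.06,0,0,0,-1],[0.16,0,0.06,0,0,0,-1],[0.24,0,0.06,0,0,0,-1],[0.32,0,0.06,0,0,0,-1],[0.4,0,0.06,0,0,0,-1],[0.4,0,0.06,0,0,0,-1],[0.4,0,0.06,0,0,0,-1]]'
python3 - <<'E'
from h import *
s=manip.get_obs();print(s['position'],s['ft_force'])
im,d=manip.camera('wrist');c=manip.get_calibration('wrist');im2,_=manip.camera('side')
cv2.imwrite('pics/c4.png',np.hstack([cv2.resize(im[100:350,195:445],(400,400)),cv2.resize(im2[180:330,200:350],(400,400))])[...,::-1])
E
```

```text
clock: 7.55
position: [0.5038, 0.3833, 0.0446]
ee_rot: [1.0, 0.031, -0.0, -0.001]
ft_force: [-5.6, 0.7, 12.3]
grip_width: 0.001
grasp_force: 6.5
[0.50377424 0.38325895 0.04457388] [-5.6077638   0.74204728 12.32390984]
```

View pics/c4.png

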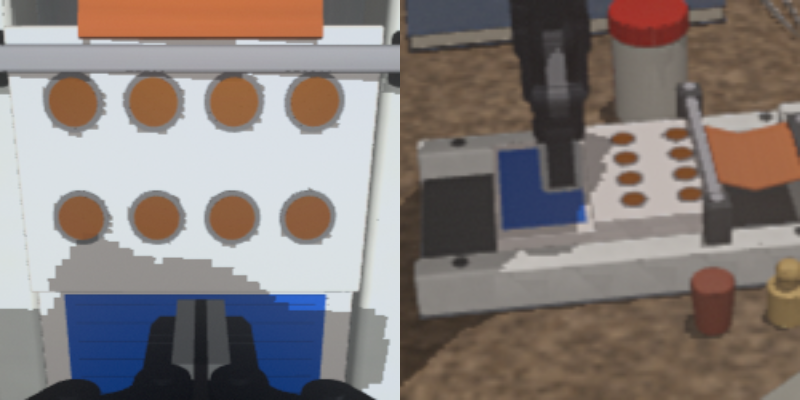

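The carrier is flat, driven by friction, and its front edge has passed under the bar. I'm continuing forward at the same depth.

```bash
python3 -m pendant '[[0.08,0,0,0,0,0,-1],[0.16,0,0,0,0,0,-1],[0.24,0,0,0,0,0,-1],[0.32,0,0,0,0,0,-1],[0.4,0,0,0,0,0,-1],[0.48,0,0,0,0,0,-1],[0.56,0,0,0,0,0,-1],[0.6,0,0,0,0,0,-1],[0.6,0,0,0,0,0,-1],[0.6,0,0,0,0,0,-1]]'
python3 - <<'E'
from h import *
s=manip.get_obs();print(s['position'],s['ft_force'])
im,d=manip.camera('wrist');im2,_=manip.camera('side')
cv2.imwrite('pics/c5.png',np.hstack([cv2.resize(im[50:350,170:470],(400,400)),cv2.resize(im2[180:330,210:360],(400,400))])[...,::-1])
E
```

```text
clock: 8.9
position: [0.5329, 0.3851, 0.0442]
ee_rot: [1.0, 0.031, -0.001, -0.001]
ft_force: [-7.8, 0.2, 12.2]
grip_width: 0.001
grasp_force: 9.9
[0.53291395 0.38508596 0.04418914] [-7.8062895   0.23930776 12.15005058]
```

View pics/c5.png

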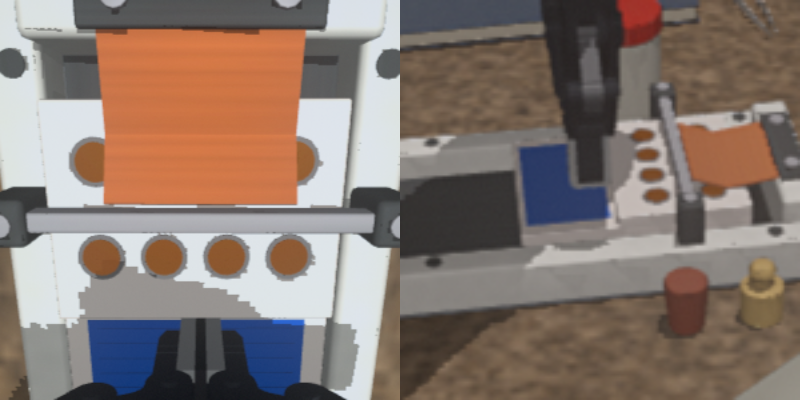

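The carrier is under the spring, the tips are at the step, and about 13–17 mm is left to the end stop. I'll go slowly now.

```bash
python3 -m pendant '[[0.04,0,0,0,0,0,-1],[0.08,0,0,0,0,0,-1],[0.12,0,0,0,0,0,-1],[0.16,0,0,0,0,0,-1],[0.2,0,0,0,0,0,-1],[0.22,0,0,0,0,0,-1],[0.24,0,0,0,0,0,-1],[0.24,0,0,0,0,0,-1],[0.24,0,0,0,0,0,-1],[0.24,0,0,0,0,0,-1]]'
```

```text
clock: 10.25
position: [0.5447, 0.3858, 0.0442]
ee_rot: [1.0, 0.031, -0.001, -0.001]
ft_force: [-9.5, -0.4, 11.1]
grip_width: 0.003
grasp_force: 10.0
```

```bash
python3 -m pendant '[[0.02,0,0,0,0,0,-1],[0.04,0,0,0,0,0,-1],[0.06,0,0,0,0,0,-1],[0.08,0,0,0,0,0,-1],[0.08,0,0,0,0,0,-1],[0.08,0,0,0,0,0,-1],[0.08,0,0,0,0,0,-1],[0.08,0,0,0,0,0,-1],[0.08,0,0,0,0,0,-1],[0.08,0,0,0,0,0,-1]]'
python3 - <<'E'
from h import *
s=manip.get_obs();print(s['position'],s['ft_force'])
im,d=manip.camera('wrist');im2,_=manip.camera('top')
cv2.imwrite('pics/c6.png',np.hstack([cv2.resize(im[50:350,170:470],(400,400)),cv2.resize(im2[200:320,235:355],(400,400))])[...,::-1])
E
```

```text
clock: 11.5
position: [0.548, 0.386, 0.0441]
ee_rot: [1.0, 0.031, -0.002, -0.0]
ft_force: [-10.0, -1.9, 13.5]
grip_width: 0.001
grasp_force: 10.8
[0.54798991 0.38603383 0.04405408] [-9.99637857 -1.89350496 13.51578053]
```

View pics/c6.png

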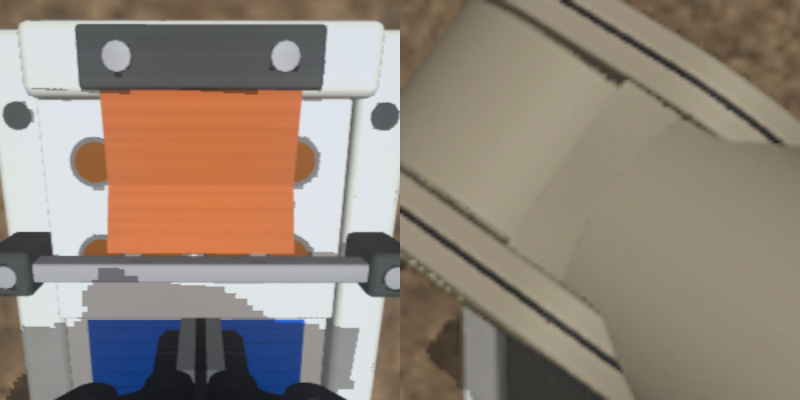

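It is almost at the stop, but the force has not jumped yet. I'll push until it does.

```bash
python3 -m pendant '[[0.02,0,0,0,0,0,-1],[0.03,0,0,0,0,0,-1],[0.04,0,0,0,0,0,-1],[0.05,0,0,0,0,0,-1],[0.06,0,0,0,0,0,-1],[0.06,0,0,0,0,0,-1],[0.06,0,0,0,0,0,-1],[0.06,0,0,0,0,0,-1],[0.06,0,0,0,0,0,-1],[0.06,0,0,0,0,0,-1]]'
```

```text
clock: 12.85
position: [0.5483, 0.3863, 0.0437]
ee_rot: [0.999, 0.032, -0.004, 0.001]
ft_force: [-21.3, -4.9, 19.6]
grip_width: -0.004
grasp_force: 14.2
```

The force doubled with no further travel, so the carrier is at the end stop. I'll ease the push and lift straight up.

```bash
python3 -m pendant '[[-0.03,0,0,0,0,0,-1],[-0.03,0,0,0,0,0,-1],[-0.03,0,-0.06,0,0,0,-1],[-0.03,0,-0.12,0,0,0,-1],[-0.04,0,-0.2,0,0,0,-1],[-0.06,0,-0.35,0,0,0,-1],[-0.06,0,-0.7,0,0,0,-1],[-0.06,0,-1.2,0,0,0,-1],[-0.06,0,-1.8,0,0,0,-1],[-0.06,0,-2.4,0,0,0,-1]]'
python3 - <<'E'
from h import *
s=manip.get_obs();print(s['position'],s['ft_force'])
im,d=manip.camera('wrist');c=manip.get_calibration('wrist')
for t,z in(('carrier',.0165),('carrier_pad',.0345),('dock_seat',.02),('guide_bar',.0405)):
    for r in manip.tip_of(t,'wrist')[:1]: print(t,round(r['p'],2),at_z(r['pixel'],c,z).round(4))
im2,_=manip.camera('side')
cv2.imwrite('pics/c7.png',np.hstack([cv2.resize(im[0:250,195:445],(400,400),interpolation=2),cv2.resize(im2[190:320,230:360],(400,400))])[...,::-1])
E
```

```text
clock: 14.1
position: [0.5511, 0.3845, 0.1658]
ee_rot: [1.0, 0.03, 0.001, -0.0]
ft_force: [0.2, 0.1, 0.8]
grip_width: -0.001
grasp_force: 0.0
[0.55108654 0.38447246 0.16580117] [0.23763652 0.11270673 0.80754481]
carrier 0.8 [0.5702 0.3892 0.0165]
carrier_pad 0.91 [0.5347 0.3887 0.0345]
dock_seat 0.97 [0.5691 0.3909 0.02  ]
guide_bar 0.65 [0.5816 0.3903 0.0405]
```

View pics/c7.png

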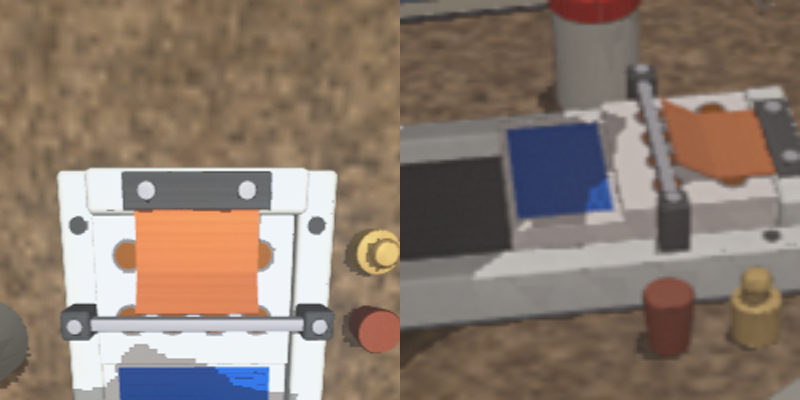

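The carrier's front is against the end stop: its origin measures 0.570 and the seat 0.569. It is under the bar and spring, the bystanders are still standing, and the robot is clear.

```bash
python3 -c "
from workcell import manip
print(manip.hand_in())"
```

```text
the job is handed in; nothing more can be done
None
```

The carrier was pressed down, slid under the guide bar and drag spring to the end stop, and released. In the last images it was still seated there, with the jar, stopper and weight still standing, and I handed the job in at about 14 s.

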